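Free the sprung filler cap of a self-watering planter

TASK

Open the black planter for watering: press its sprung metal filler cap down past the catch, twist it anticlockwise until it is free and lift it out, never forcing it. Then stand the cap upright, gently, on the empty cork coaster, leaving the bottle stopper, the clear frame and the white cup where they are.

Things in the scene. Friction and masses are not known exactly. Their poses are not given: they have to be found in the camera images.
- planter: Matt black planter, fixed on the pine shelf (shelf top 30 mm above the work surface): trough 140 (its x) by 250 mm (its y), deck 100 mm above its underside. Origin: centre of the underside, z up. A succulent reaching 43 mm above the deck grows on its +y half; the water filler is in its -y half.
- filler (a point): Centre of the filler's mouth, on its upright axis, level with the top of the dark collar (74 mm across, 5 mm above the deck). Axes as the planter's. Bore 39 mm, 5 mm deep, wider below; three gates, 12 mm wide, in its edge. Contact force between cap and planter, spring included, must stay under 22 N.
- cap: Metal filler cap, loose, 55 to 110 g, 61 mm tall. Origin: centre of its underside, z up. From below: plug 36 mm across, 29 high; disc 56 across, 6 thick; grip bar 46 long (cap x), 12 wide (cap y), 26 high. Three lugs 8 mm wide stick out of the plug to radius 24.5, 3 to 8 mm up: one at +x, others at 120 degrees. At the start it is locked in the filler.
- cap_grip (a point): Centre of the top of the cap's grip bar, 61 mm above the cap's origin; axes as the cap's. Locked, the bar lies along the planter's x (within 0.06 rad) and the cap's origin is 13 mm below filler. Sideways play 1.5 mm, turning play 0.07 rad. The spring lifts with 5 N at rest plus 0.35 N per mm pressed.
- cap_disc (a point): Centre of the disc's underside, 29 mm above the cap's origin, 16 mm above the collar at rest. The cap cannot turn until pressed below a hidden catch 4 to 12 mm down (varies); a rigid floor 2 mm below the catch is felt as a steep force rise beyond the spring's 7 to 10 N. Between the two it turns freely anticlockwise (from above).
- gate (a point): Point on the collar's top, 22 mm from the filler axis, over the gate 60 degrees (1.05 rad) anticlockwise of the planter's x axis; the others lie 120 degrees round. When the cap has turned 60 degrees from locked its lugs stand under the gates (good to 0.08 rad either way, fixed stop 0.09 beyond) and it rises straight out; the spring helps for 6 mm.
- coaster_free: Empty round cork coaster, 96 mm across, 6 mm thick, lying loose on the shelf to one side of the planter. Origin: centre of its underside.
- coaster_used: The other, identical cork coaster, on the opposite side of the planter; the bottle stopper stands on it. Origin: centre of its underside.
- stopper: Chrome bottle stopper, 34 mm across, 62 mm tall, standing loose in the middle of the used coaster. Origin: centre of its underside. A bystander.
- frame: Clear acrylic picture frame standing loose near the shelf's far edge: foot 45 by 130 mm, 101 mm tall. Origin: centre of its underside. A bystander.
- cup: Small white ceramic cup, 64 mm across the rim, 62 mm tall, standing loose near the shelf's far edge. Origin: centre of its underside. A bystander.
Things that resemble listed ones, but are neither listed nor needed, are in the scene too. What is shaped like the cap but purple or red is not meant.

How it is judged (in metres and radians):
On the way, in this order (a step that is already met when the one before it is completed fails the run):
1. the cap is pressed at least 3.5 mm down into the filler (z of cap in the frame of filler below -0.0165 m), for 0.1 s.
2. the cap is lifted clear out of the filler (z of cap in the frame of filler above 0.01 m), for 0.1 s.
At the end, for the whole second after the job is handed in: The cap stands upright (within 0.1 rad), at rest, with its plug wholly on the empty coaster (axis within 30 mm of the coaster's centre, underside on the coaster's top within 3 mm), the coaster lying flat on the shelf (horizontal distance between cap and coaster_free below 0.03 m and z of cap in the frame of coaster_free between 0.003 and 0.009 m and angle between each of cap, coaster_free's own z axis and vertical below 0.1 rad and height (world z) of coaster_free below 0.034 m and linear speed of cap below 0.02 m/s and angular speed of cap below 0.2 rad/s); the robot touches nothing.
It fails at once if the cap is forced: more than 22 N between cap and planter (contact force between cap and planter above 22 N).
It fails at once if the bottle stopper is disturbed (moved over 15 mm) (distance of stopper from where it was at the start of the episode above 0.015 m).
It fails at once if the frame is disturbed (moved over 15 mm) (distance of frame from where it was at the start of the episode above 0.015 m).
It fails at once if the cup is disturbed (moved over 15 mm) (distance of cup from where it was at the start of the episode above 0.015 m).
It fails at once if the cap is let fall onto the coaster from more than about 8 mm (horizontal distance between cap and coaster_free below 0.06 m and contact force between the fingers and cap below 0.1 N and linear speed of cap above 0.4 m/s).
It also fails if it takes over 56 s, if anything falls off the work surface, if the arm or the gripper's body presses on something with over 40 N, if the wrist force passes 120 N, or if a joint passes its speed limit or range.

ROBOT

A 6-joint arm with a two-finger parallel gripper is mounted at the origin on the work surface. World frame = base frame: x ahead of the robot, y to its left, z up, the work surface at z = 0. Lengths are in m, angles in degrees, forces in N, time in s.
With the tool pointing down it reaches from about 0.3 to 0.75 m from the base axis. Payload 8.5 kg.
Tool frame: the origin (TCP) lies between the finger pads; the fingertips stand 25 mm ahead of it and the grasp point (between the pads) lies 6 mm ahead of it; x points along the fingers, y is the direction in which the jaws open and shut, and the axes are right-handed (so a half turn about x gives the same grasp; the last joint's range is limited). The gripper opens to 85 mm and grips with 20 to 120 N. Pads are 22 mm wide; open, the fingers measure 114 mm over their backs; the gripper's body (76 mm by 85 mm) begins 54 mm behind the grasp point. The pads swing forward as they close: fully open they stand 13 mm farther back than shut.
Start: joints at [54.987, 21.807, 74.336, -0, 83.858, -12.336], TCP at [0.212, 0.507, 0.235] pointing down, gripper open.
Joint ranges: [-178.18, 178.18], [-50.72, 133.34], [12.68, 142.11], [-81.47, 261.47], [9.98, 163.14], [-165.26, 165.26]. Speed limits (degrees/s): [136.94, 136.94, 180, 180, 180, 180].

INTERFACE

Orientations are given as a 3x3 rotation matrix whose columns are the frame's x, y, z axes.
In Python, from rig import sensors, get_image, workorder gives the robot as it stands.
- The arm moves only by the tool arm_command, never from a script. Its argument "plan" is a list that holds one entry, the list of rows, each a list of 6 numbers: the shift along the tool's x, y, z in units of 25 mm (1.0 is 25 mm), then the turn, a rotation vector about the tool's x, y, z in units of 6 degrees (1.0 is 6 degrees). In form: [[[dx, dy, dz, ax, ay, az], ...]]. A call has 1 to 10 rows; each row is the pose to reach, as a shift and turn from the pose commanded when the call began, along the tool's axes at that moment; what a row does not reach only later rows make up. A row lasts 1/10 s, in which the tool goes at most 50 mm and 8.59 degrees, less where a joint would pass 70% of its speed; a pose out of reach is approached as far as the arm can. A call with a gripper value outside its range is refused whole. "jaw" is the closure, from 0 (fully open) to 1 (shut), set as the call begins (left out, the last holds). The fingers move at their own pace and stop on an object; "newtons" is the grip in N (left out, the last holds). Time passes only in rows, so rows that repeat a pose let the fingers close. It gives the time, the measured TCP pose, the force and the opening at its end, in the units of the state.
- sensors.observe(): the state, without advancing time (a new reading comes with each control period).
- get_image(name): name is "scene" or "top" or "wrist"; returns a dict with "img" (400x640x3 uint8, red, green, blue), "fx", "fy", "cx", "cy" (pixels), "T" (4x4, takes a point from camera to world coordinates). Camera axes: x right, y up, looking along -z (the intrinsics and any distortion apply to the point x, -y, -z); pixel columns grow to the right and rows downward; lengths in m; the calibration is good to about 2 mm. A picture is of the moment at which its call begins. There is no depth.
- workorder.close_job(): hands the job in, once; it reports no verdict.
The state is a dict: "time_s": time; "q": joint angles; "qvel": joint speeds; "joint_efforts": joint torques, N m; "position": TCP position; "tool_rot": TCP orientation; "ft_force": force on the tool from outside, world axes, zero at the start; "wrist_torque": the same for the moment, N m; "grip_width": finger opening in m.
Only numpy, scipy, OpenCV 4.12 (cv2) and the standard library are available. Lean on these libraries where they do the work, as an engineer would, in place of code of your own. Each camera call takes 0.05 s, during which the arm holds its last target. There are 200 camera calls.

## Working session

There is one attempt and no reset: what is moved stays moved. The work goes in short steps, Python scripts to look and compute and a tool call to move; the robot and the scene stay as the last step left them, time stands still between calls to the robot, and variables do not carry over. Pictures are saved under pics/ and viewed, about 8 in all and at most 12, crops included, and the job is handed in when it is done.

Besides the shell and the picture viewer there is one more tool, called after "Emit:" as name(argument=value, ...), one argument or row to a line, values as JSON. arm_command: Moves the arm, as the interface text tells. Its arguments: {"type":"object","properties":{"plan":{"type":"array","items":{"type":"array","items":{"type":"array","items":{"type":"number"}}}},"jaw":{"type":"number"},"newtons":{"type":"number"}},"required":["plan"]}

```bash
mkdir -p pics && ls
cat > h.py <<'E'
import numpy as np, cv2
from rig import sensors, get_image, workorder
def snap(name,f,crop=None,scale=1):
    d=get_image(name); im=d["img"][:,:,::-1]
    np.savez('pics/'+f+'.npz',img=d["img"],T=d["T"],k=[d["fx"],d["fy"],d["cx"],d["cy"]])
    extra={k:v for k,v in d.items() if k not in("img","T","fx","fy","cx","cy")}
    if extra: print(extra)
    if crop: im=im[crop[1]:crop[3],crop[0]:crop[2]]
    if scale!=1: im=cv2.resize(im,None,fx=scale,fy=scale,interpolation=cv2.INTER_CUBIC)
    cv2.imwrite('pics/'+f+'.png',im)
def load(f):
    d=np.load('pics/'+f+'.npz'); return d
def ray(f,u,v,z):
    d=load(f); fx,fy,cx,cy=d['k']; T=d['T']
    r=T[:3,:3]@np.array([(u-cx)/fx,-(v-cy)/fy,-1]); o=T[:3,3]
    return o+r*(z-o[2])/r[2]
def proj(f,p):
    d=load(f); fx,fy,cx,cy=d['k']; T=d['T']
    c=T[:3,:3].T@(np.asarray(p)-T[:3,3]); return np.array([cx+fx*c[0]/-c[2],cy-fy*c[1]/-c[2]])
E
python3 - <<'E'
from h import *
s=sensors.observe(); print(s)
snap('top','t0'); snap('scene','s0')
for f in('t0','s0'):
    d=load(f);print(d['T'].round(3),d['k'])
E
```

```text
pics
{'time_s': 0.0, 'q': array([ 5.49885109e+01,  2.18400650e+01,  7.43841034e+01, -1.39154329e-03,
        8.38581057e+01, -1.23357608e+01]), 'qvel': array([-0.00474758,  0.04505213, -0.05065992,  0.01041277,  0.05415158,
       -0.03645314]), 'joint_efforts': array([-3.66182267e-04, -4.48459518e+01, -2.31275493e+01, -2.98829718e-04,
        4.81371870e-03,  1.21512221e-05]), 'position': array([0.21187326, 0.50724294, 0.23452427]), 'tool_rot': array([[-8.04087452e-04,  3.85512222e-01,  9.22702379e-01],
       [-1.18995394e-03,  9.22701655e-01, -3.85512957e-01],
       [-9.99998969e-01, -1.40795946e-03, -2.83191034e-04]]), 'ft_force': array([0.10585088, 0.3343154 , 0.90723453]), 'wrist_torque': array([-4.41120383e-02,  2.81429485e-02,  4.16283792e-05]), 'grip_width': 0.08512924239020571}
[[-0.057  0.977 -0.203  0.221]
 [-0.998 -0.057  0.005 -0.017]
 [-0.007  0.203  0.979  1.639]
 [ 0.     0.     0.     1.   ]] [495.14612567 495.14612567 323.29661116 204.90112914]
[[-0.158 -0.642  0.75   1.245]
 [ 0.987 -0.091  0.13   0.114]
 [-0.015  0.761  0.648  0.79 ]
 [ 0.     0.     0.     1.   ]] [402.7911547  402.7911547  318.17231799 203.12761822]
```

View pics/t0.png

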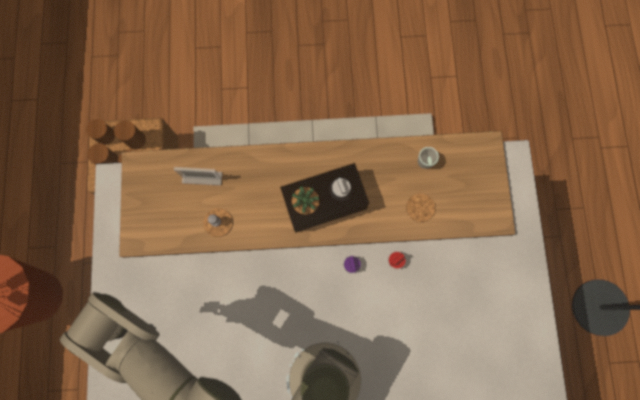

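View pics/s0.png

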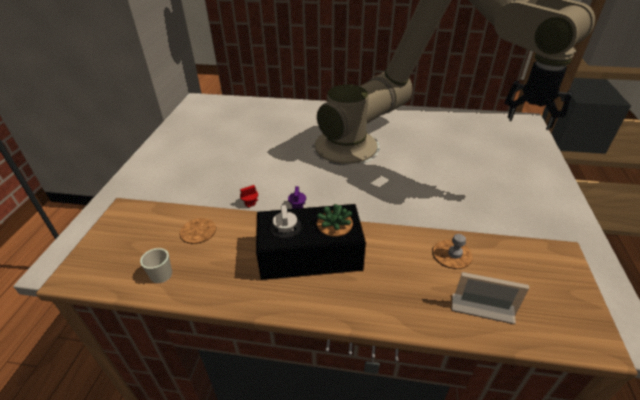

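The top view shows the planter with its metal cap at (341,187), the succulent at (305,200), the free coaster at (421,208), the used coaster with the stopper at (218,222), the frame at (200,177) and the cup at (428,157). The scene view agrees, with the cap at (285,215) and the free coaster at (198,230).

Run:
```python
from h import *
for n,u,v,z in[('captop',341,185,.183),('coaster',421,208,.036),('cup',428,157,.092),('stopper',217,221,.08),('succ',305,200,.15)]: print(n,ray('t0',u,v,z).round(3))
print('s cap',ray('s0',285,210,.183).round(3),'s coaster',ray('s0',198,231,.036).round(3))
im=load('t0')['img'].astype(int)
m=((im.max(2)<45)).astype(np.uint8); m[:120]=0;m[240:]=0;m[:,:265]=0;m[:,385:]=0
m=cv2.morphologyEx(m,cv2.MORPH_CLOSE,np.ones((3,3)))
c=max(cv2.findContours(m,0,2)[0],key=cv2.contourArea)
b=cv2.boxPoints(cv2.minAreaRect(c)); print(b)
P=[ray('t0',*p,.13)for p in b]
for i in range(4): print(P[i].round(3),np.linalg.norm(P[i]-P[i-1]).round(3),np.degrees(np.arctan2(*(P[i]-P[i-1])[1::-1])).round(1))
print(np.mean(P,0))
```

```text
captop [ 0.582 -0.08   0.183]
coaster [ 0.524 -0.345  0.036]
cup [ 0.681 -0.373  0.092]
stopper [0.512 0.319 0.08 ]
succ [0.549 0.032 0.15 ]
s cap [ 0.577 -0.079  0.183] s coaster [ 0.532 -0.339  0.036]
[[284.08194 187.09834]
 [354.6755  164.15544]
 [368.57205 206.91405]
 [297.9785  229.85695]]
[0.598 0.096 0.13 ] 0.143 15.1
[ 0.66 -0.13  0.13] 0.234 -74.8
[ 0.52  -0.164  0.13 ] 0.144 -166.6
[0.46  0.059 0.13 ] 0.23 104.9
[ 0.55957428 -0.03485738  0.13      ]
```

```bash
cat >> h.py <<'E'
from scipy.spatial.transform import Rotation as Ro
def Rt(psi):
    c,s=np.cos(np.radians(psi)),np.sin(np.radians(psi)); return np.array([[0,c,s],[0,s,-c],[-1,0,0]])
def row(p,psi):
    s=sensors.observe(); R=s['tool_rot']
    return np.r_[R.T@(np.array(p)-s['position'])/.025, Ro.from_matrix(R.T@Rt(psi)).as_rotvec(degrees=True)/6].round(3)
E
python3 - <<'E'
from h import *
print(row([.565,-.08,.31],-75.5))
E
```

```text
[-3.0020e+00 -1.6233e+01  2.2088e+01  2.3804e+01  1.4000e-02  9.0000e-03]
```

Emit:
arm_command(
  plan=[
    [[-3,-16.25,22.1,23.8,0,0],[-3,-16.25,22.1,23.8,0,0],[-3,-16.25,22.1,23.8,0,0],[-3,-16.25,22.1,23.8,0,0],[-3,-16.25,22.1,23.8,0,0],[-3,-16.25,22.1,23.8,0,0],[-3,-16.25,22.1,23.8,0,0],[-3,-16.25,22.1,23.8,0,0],[-3,-16.25,22.1,23.8,0,0],[-3,-16.25,22.1,23.8,0,0]],
  ],
)

```text
time_s: 1.1
position: [0.4685, 0.0794, 0.2896]
tool_rot: [[-0.0, 0.946, -0.325], [0.0, -0.325, -0.946], [-1.0, -0.0, -0.0]]
ft_force: [1.0, 1.0, 0.2]
grip_width: 0.0856
```

Run:
```python
from h import *
print(row([.565,-.08,.31],-75.5)); print(sensors.observe()['q'])
```

```text
[-8.180e-01  5.724e+00  4.773e+00  9.418e+00  1.000e-03  3.000e-03]
[-4.70068797e+00  1.20888306e+01  7.93859801e+01  5.89605475e-03
  8.85435909e+01  1.42910211e+01]
```

Emit:
arm_command(
  plan=[
    [[-0.8,5.7,4.75,9.4,0,0],[-0.8,5.7,4.75,9.4,0,0],[-0.8,5.7,4.75,9.4,0,0],[-0.8,5.7,4.75,9.4,0,0],[-0.8,5.7,4.75,9.4,0,0],[-0.8,5.7,4.75,9.4,0,0],[-0.8,5.7,4.75,9.4,0,0],[-0.8,5.7,4.75,9.4,0,0],[-0.8,5.7,4.75,9.4,0,0],[-0.8,5.7,4.75,9.4,0,0]],
  ],
)

```text
time_s: 2.1
position: [0.5651, -0.0765, 0.3094]
tool_rot: [[-0.0, 0.26, -0.966], [0.0, -0.966, -0.26], [-1.0, -0.0, 0.0]]
ft_force: [-0.6, 1.2, 0.6]
grip_width: 0.0854
```

Run:
```python
from h import *
print(row([.565,-.08,.31],-75.5))
snap('wrist','w0'); d=load('w0'); print(d['T'].round(4),d['k'],sensors.observe()['position'])
print(proj('w0',[.58,-.08,.183]))
```

```text
[-0.024  0.133  0.039  0.098  0.002  0.001]
[[ 0.2602  0.9284  0.2654  0.6319]
 [-0.9656  0.2505  0.0704 -0.0592]
 [-0.0012 -0.2746  0.9616  0.4498]
 [ 0.      0.      0.      1.    ]] [295.75958722 295.75958722 318.32425896 200.57313097] [ 0.56507745 -0.07657482  0.3094226 ]
[325.78631971 178.93947699]
```

View pics/w0.png

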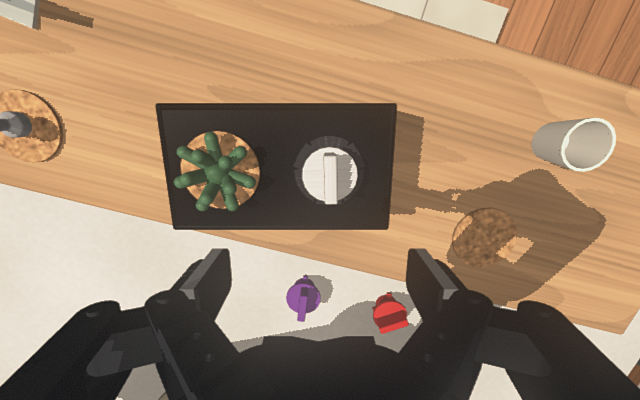

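The wrist view shows the cap at about (329,175) with its bar upright between (329,153) and (331,204). The collar is around (329,167), the free coaster at (484,237), the cup at (575,142).

```bash
python3 - <<'E'
from h import *
im=load('w0')['img']; g=im.astype(int)
# disc+bar: bright gray
sub=g[130:215,285:375]; 
m=(sub.min(2)>120).astype(np.uint8)
ys,xs=np.nonzero(m); print('cap bbox',xs.min()+285,xs.max()+285,ys.min()+130,ys.max()+130)
for r in range(150,210,6): print(r,g[r,312:350].mean(1).astype(int))
# planter deck
dm=(g.max(2)<50).astype(np.uint8); dm[:95]=0;dm[235:]=0;dm[:,:140]=0;dm[:,402:]=0
c=max(cv2.findContours(dm,0,2)[0],key=cv2.contourArea)
a=cv2.approxPolyDP(cv2.convexHull(c),6,True)[:,0]; print(a)
for p in a: print(p,ray('w0',*p,.13).round(4))
co=((g[:,:,0]>g[:,:,2]+50)).astype(np.uint8)
E
python3 - <<'E'
import sys; sys.path.insert(0,'.')
import os; os.chdir('.')
from h import *
d=load('w0')['img'][:,:,::-1]
a=cv2.resize(d[125:225,280:380],None,fx=4,fy=4,interpolation=cv2.INTER_CUBIC); b=cv2.resize(d[190:290,430:530],None,fx=4,fy=4,interpolation=cv2.INTER_CUBIC)
cv2.imwrite('pics/w0c.png',np.hstack([a,b]))
E
```

```text
cap bbox 302 357 147 203
150 [ 68  66  67  81 117 171 218 236 234 233 231 230 231 231 232 232 232 230
 232 232 233 231 230 231 230 231 233 234 228 196 140  94  62  52  51  55
  58  58]
156 [228 227 226 226 226 226 226 226 226 228 225 189 177 195 194 191 195 197
 196 193 192 196 194 170 139 144 143 143 142 141 144 143 142 146 144 146
 145 144]
162 [227 227 227 226 226 226 226 226 226 227 222 201 217 227 230 226 224 227
 226 222 222 221 222 206 155 124 140 141 140 142 140 142 141 140 141 141
 138 140]
168 [227 228 228 228 227 228 228 227 228 228 224 201 207 226 230 227 226 226
 226 223 221 222 223 212 161 128 141 142 144 142 144 143 141 141 142 142
 141 142]
174 [224 223 223 222 223 223 224 224 223 224 225 217 185 226 229 227 226 226
 227 224 222 223 222 216 167 119 140 143 144 142 141 143 143 143 142 143
 143 141]
180 [228 228 227 227 226 227 227 226 225 226 227 219 189 229 229 228 226 225
 226 224 221 221 223 219 169 122 138 143 140 140 140 141 139 142 140 141
 139 140]
186 [224 224 224 224 223 224 223 223 223 224 225 218 195 227 228 228 225 226
 226 224 222 221 223 221 176 127 143 142 143 142 143 143 143 142 143 143
 140 140]
192 [228 227 228 228 227 227 227 227 227 228 229 221 183 224 229 228 226 225
 226 225 221 221 222 222 181 131 146 146 148 148 147 147 146 148 148 148
 151 144]
198 [ 70  68  70  99 165 236 232 230 228 227 227 220 201 215 228 228 226 225
 227 225 222 221 222 221 185 136 145 145 150 141 105  86  75  72  71  61
  65  56]
204 [ 55  57  57  55  60  61  59  59  58  61  62  65  66  84 113 121 123 117
 116 106 102 102  99  98  91  60  56  59  61  59  57  58  58  56  56  56
  57  55]
[[246 140]
 [267 151]
 [274 179]
 [250 204]]
[246 140] [0.5882 0.009  0.13  ]
[267 151] [ 0.5827 -0.015   0.13  ]
[274 179] [ 0.5548 -0.0291  0.13  ]
[250 204] [ 0.5196 -0.0092  0.13  ]
```

View pics/w0c.png

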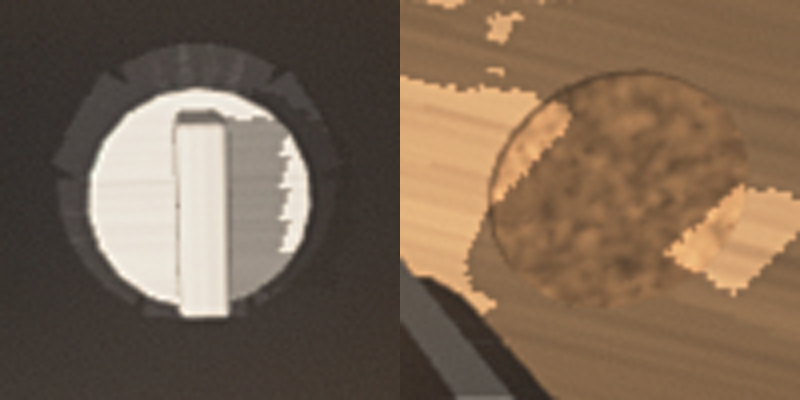

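The crop shows the bar's top face, with corners about (324,156), (336,156), (337,204) and (325,204). The disc spans columns 302 to 358 and rows 147 to 201. The coaster spans columns 452 to 517 and rows 207 to 267.

Run:
```python
from h import *
P=[ray('w0',u-.5,v-.5,.183) for u,v in[(324,155.8),(336.3,155.8),(337.2,204),(325.3,204)]]
for p in P: print(p.round(4))
print('bar c',np.mean(P,0).round(4),[np.linalg.norm(P[i]-P[i-1]).round(4) for i in range(4)])
ax=P[0]+P[1]-P[2]-P[3]; print('bar dir',np.degrees(np.arctan2(ax[1],ax[0])))
print('disc c',ray('w0',329.6,173.7,.157).round(4), np.linalg.norm(ray('w0',301.7,174,.157)-ray('w0',357.5,174,.157)))
print('collar lr mid',ray('w0',293,167,.135).round(4),ray('w0',365.5,167,.135).round(4),np.linalg.norm(ray('w0',293,167,.135)-ray('w0',365.5,167,.135)))
print('coaster',ray('w0',484.3,237,.036).round(4),[np.linalg.norm(ray('w0',*a,.036)-ray('w0',*b,.036)).round(4) for a,b in[((452,237),(517,237)),((484,207),(484,267))]])
# predicted finger symmetric plane? TCP proj
s=sensors.observe();p=s['position'];R=s['tool_rot']
print(proj('w0',p),proj('w0',p+R[:,0]*.006),[proj('w0',p+R[:,0]*.012+R[:,1]*k*.0425) for k in(-1,1)])
print(row([.5785,-.080,.235],-75.5))
```

```text
[ 0.6003 -0.0722  0.183 ]
[ 0.6032 -0.0829  0.183 ]
[ 0.56   -0.0962  0.183 ]
[ 0.5571 -0.0854  0.183 ]
bar c [ 0.5801 -0.0842  0.183 ] [np.float64(0.0452), np.float64(0.0111), np.float64(0.0452), np.float64(0.0112)]
bar dir 16.996090462108484
disc c [ 0.5811 -0.0843  0.157 ] 0.05601077806883283
collar lr mid [ 0.5741 -0.0463  0.135 ] [ 0.5943 -0.1214  0.135 ] 0.07772960366143937
coaster [ 0.5277 -0.3459  0.036 ] [np.float64(0.0979), np.float64(0.0987)]
[317.40195571 254.03503368] [317.44733764 249.05472137] [array([241.55448911, 244.36545293]), array([393.46201898, 244.47791592])]
[ 2.977e+00  2.720e-01 -4.830e-01  9.400e-02  1.000e-03  1.000e-03]
```

Run:
```python
from h import *
print(row([.5805,-.0842,.222],-73)); print(sensors.observe()['qvel'].round(2))
```

```text
[ 3.497e+00  4.550e-01 -5.170e-01 -3.230e-01  1.000e-03  1.000e-03]
[-0.03 -0.01 -0.12  0.03  0.    0.41]
```

Emit:
arm_command(
  plan=[
    [[0,0.455,-0.517,-0.32,0,0],[1,0.455,-0.517,-0.32,0,0],[2,0.455,-0.517,-0.32,0,0],[3,0.455,-0.517,-0.32,0,0],[3.5,0.455,-0.517,-0.32,0,0],[3.5,0.455,-0.517,-0.32,0,0],[3.5,0.455,-0.517,-0.32,0,0],[3.5,0.455,-0.517,-0.32,0,0]],
  ],
  jaw=0.5,
  newtons=20,
)

```text
time_s: 2.95
position: [0.5809, -0.0844, 0.2231]
tool_rot: [[0.002, 0.291, -0.957], [-0.001, -0.957, -0.291], [-1.0, 0.001, -0.002]]
ft_force: [0.7, -0.3, 0.2]
grip_width: 0.0428
```

Run:
```python
from h import *
s=sensors.observe();print(s['position'],s['ft_force'],row([.5805,-.0842,.186],-73))
snap('wrist','w1'); g=load('w1')['img'].astype(int)
cv2.imwrite('pics/w1c.png',cv2.resize(load('w1')['img'][110:310,190:450,::-1],None,fx=3,fy=3,interpolation=cv2.INTER_CUBIC))
p=s['position'];R=s['tool_rot']
print(proj('w1',[.5805,-.0842,.183]),proj('w1',p),proj('w1',p+R[:,0]*.025),proj('w1',p+R[:,0]*.035))
```

```text
[ 0.58093306 -0.08438857  0.22311818] [ 0.69756731 -0.32452235  0.16380429] [ 1.485 -0.014  0.017 -0.014 -0.015 -0.011]
[317.08108319 226.99939848] [317.3728421  253.99374634] [317.5425064  235.38755113] [317.59819985 229.27994255]
```

View pics/w1c.png

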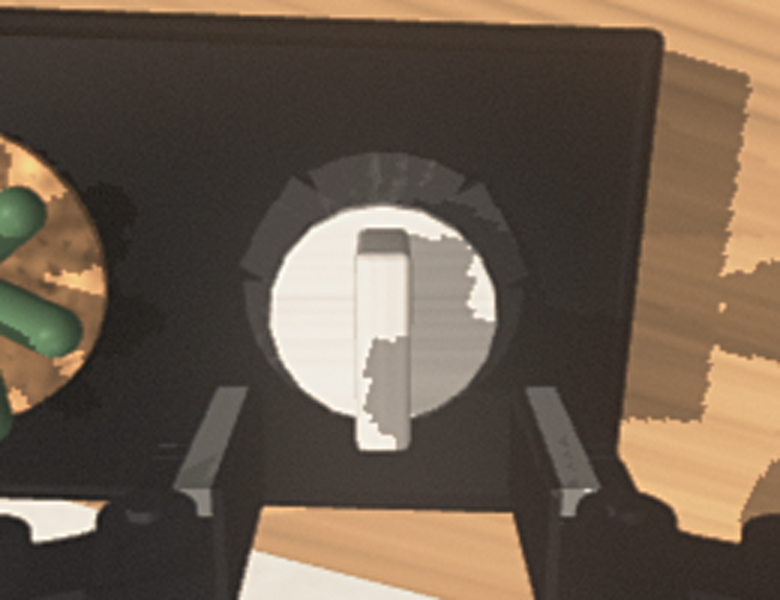

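The fingers straddle the bar symmetrically: bar centre at column 384 of the crop, finger midpoint at 386, and the bar is parallel to the pads. I'll descend and grip.

Emit:
arm_command(
  plan=[
    [[0.5,0,0,0,0,0],[1,0,0,0,0,0],[1.3,0,0,0,0,0],[1.5,0,0,0,0,0],[1.5,0,0,0,0,0],[1.5,0,0,0,0,0]],
  ],
)

```text
time_s: 3.6
position: [0.5808, -0.0844, 0.185]
tool_rot: [[0.001, 0.291, -0.957], [-0.0, -0.957, -0.291], [-1.0, 0.001, -0.001]]
ft_force: [-0.0, -0.3, 0.5]
grip_width: 0.0427
```

Emit:
arm_command(
  plan=[
    [[0,0,0,0,0,0],[0,0,0,0,0,0],[0,0,0,0,0,0],[0,0,0,0,0,0],[0,0,0,0,0,0],[0,0,0,0,0,0]],
  ],
  jaw=1,
  newtons=20,
)

```text
time_s: 4.2
position: [0.5807, -0.0843, 0.1848]
tool_rot: [[0.001, 0.291, -0.957], [-0.0, -0.957, -0.291], [-1.0, 0.0, -0.001]]
ft_force: [-0.1, 0.7, 3.7]
grip_width: 0.0109
```

Emit:
arm_command(
  plan=[
    [[0,0,0,0,0,0],[0,0,0,0,0,0],[0.04,0,0,0,0,0],[0.08,0,0,0,0,0],[0.12,0,0,0,0,0],[0.12,0,0,0,0,0]],
  ],
  newtons=60,
)

```text
time_s: 4.8
position: [0.5806, -0.0843, 0.1814]
tool_rot: [[0.0, 0.291, -0.957], [-0.0, -0.957, -0.291], [-1.0, 0.0, -0.0]]
ft_force: [0.3, 0.9, 5.6]
grip_width: 0.0078
```

Emit:
arm_command(
  plan=[
    [[0.03,0,0,0,0,0],[0.04,0,0,0,0,0],[0.04,0,0,0,0,0]],
  ],
)

```text
time_s: 5.1
position: [0.5806, -0.0843, 0.1806]
tool_rot: [[0.0, 0.291, -0.957], [-0.0, -0.957, -0.291], [-1.0, 0.0, -0.0]]
ft_force: [-0.1, 0.1, 4.6]
grip_width: 0.0082
```

Emit:
arm_command(
  plan=[
    [[0.04,0,0,0,0,0],[0.08,0,0,0,0,0],[0.08,0,0,0,0,0]],
  ],
)

```text
time_s: 5.4
position: [0.5807, -0.0843, 0.1788]
tool_rot: [[0.001, 0.291, -0.957], [-0.0, -0.957, -0.291], [-1.0, 0.0, -0.001]]
ft_force: [-0.1, 0.8, 6.0]
grip_width: 0.0084
```

Run:
```python
from h import *
s=sensors.observe();print(s['position'],s['ft_force'],s['wrist_torque'],s['grip_width'])
snap('wrist','w2',(190,110,450,310),3)
```

```text
[ 0.58071621 -0.0842567   0.17877834] [-0.09004763  0.75949363  6.03723164] [ 0.07024911  0.00881063 -0.03207115] 0.008353057456510861
```

View pics/w2.png

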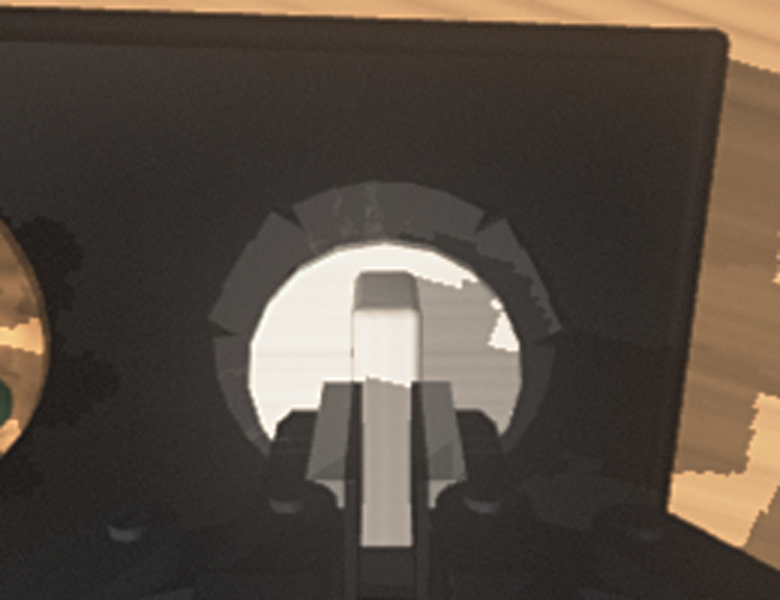

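The wrist view shows both pads firmly on the bar, at crop (345,440) and (430,440). The force matches the spring. I'll keep pressing in small steps.

Emit:
arm_command(
  plan=[
    [[0.025,0,0,0,0,0],[0.025,0,0,0,0,0]],
  ],
)

```text
time_s: 5.65
position: [0.5809, -0.0843, 0.1787]
tool_rot: [[0.002, 0.291, -0.957], [-0.0, -0.957, -0.291], [-1.0, 0.001, -0.001]]
ft_force: [0.2, 0.6, 9.7]
grip_width: 0.0078
```

```bash
python3 -c "
from h import *
s=sensors.observe();print(s['position'],s['ft_force'],s['wrist_torque'],s['joint_efforts'])"
```

```text
[ 0.5808748  -0.0842689   0.17871296] [0.18524985 0.57708662 9.67769544] [0.20245687 0.11420761 0.01781148] [-6.24523927e-01 -4.39519572e+01 -1.94943988e+01 -2.02419804e-01
 -2.83116577e-01  4.78529051e-03]
```

The force jumped 3.7 N with no motion, so that is the floor, about 6 mm down. I'll back up about 1.3 mm and try a small turn.

Emit:
arm_command(
  plan=[
    [[-0.05,0,0,0,0,0],[-0.05,0,0,0,0,0],[-0.05,0,0,-0.5,0,0],[-0.05,0,0,-1,0,0],[-0.05,0,0,-1.5,0,0],[-0.05,0,0,-1.5,0,0]],
  ],
)

```text
time_s: 6.25
position: [0.5807, -0.0844, 0.1793]
tool_rot: [[0.001, 0.438, -0.899], [-0.0, -0.899, -0.438], [-1.0, 0.001, -0.0]]
ft_force: [0.4, 0.5, 6.2]
grip_width: 0.0081
```

```bash
python3 -c "
from h import *
s=sensors.observe();print(s['position'],s['ft_force'],s['wrist_torque'],s['grip_width'],np.degrees(np.arctan2(s['tool_rot'][1,1],s['tool_rot'][0,1])))"
```

```text
[ 0.58067451 -0.08439806  0.179341  ] [0.39683454 0.48427596 6.24648646] [-0.04255805 -0.01024943  0.03957121] 0.00806865660231738 -64.01947602094194
```

```bash
python3 -c "
from h import *
P=[ray('w0',u,v,.13) for u,v in[(157,103),(396.5,103),(388.5,229),(175,229)]]
for i in range(4):
  e=P[i]-P[i-1]; print(P[i].round(3),np.linalg.norm(e).round(3),np.degrees(np.arctan2(e[1],e[0])).round(1))
"
```

```text
[0.601 0.105 0.13 ] 0.139 15.1
[ 0.665 -0.133  0.13 ] 0.246 -74.9
[ 0.532 -0.17   0.13 ] 0.138 -164.6
[0.467 0.069 0.13 ] 0.247 105.1
```

Emit:
arm_command(
  plan=[
    [[0,0,0,-0.7,0,0],[0,0,0,-1.4,0,0],[0,0,0,-2.1,0,0],[0,0,0,-2.8,0,0],[0,0,0,-3.5,0,0],[0,0,0,-4.2,0,0],[0,0,0,-4.9,0,0],[0,0,0,-5.5,0,0],[0,0,0,-6,0,0],[0,0,0,-6,0,0]],
  ],
)

```text
time_s: 7.25
position: [0.5807, -0.0844, 0.1794]
tool_rot: [[0.001, 0.883, -0.47], [-0.0, -0.47, -0.883], [-1.0, 0.001, 0.0]]
ft_force: [0.2, 0.3, 6.5]
grip_width: 0.0081
```

```bash
python3 -c "
from h import *
s=sensors.observe();print(s['position'],s['ft_force'],s['wrist_torque'],s['grip_width'],np.degrees(np.arctan2(s['tool_rot'][1,1],s['tool_rot'][0,1])))"
```

```text
[ 0.58072104 -0.08442604  0.17937814] [0.16245114 0.32500807 6.47661252] [-0.0100459  -0.02036372  0.01489053] 0.008133124478886502 -28.013784465010648
```

Emit:
arm_command(
  plan=[
    [[0,0,0,-0.7,0,0],[0,0,0,-1.4,0,0],[0,0,0,-2.0,0,0],[0,0,0,-2.3,0,0],[0,0,0,-2.3,0,0]],
  ],
)

```text
time_s: 7.75
position: [0.5808, -0.0844, 0.1794]
tool_rot: [[0.001, 0.969, -0.246], [-0.0, -0.246, -0.969], [-1.0, 0.001, 0.0]]
ft_force: [-0.3, 0.5, 6.2]
grip_width: 0.0084
```

```bash
python3 -c "
from h import *
s=sensors.observe();print(s['position'],s['ft_force'],s['wrist_torque'],s['grip_width'],np.degrees(np.arctan2(s['tool_rot'][1,1],s['tool_rot'][0,1])))
snap('wrist','w3',(190,110,450,310),3)"
```

```text
[ 0.58077659 -0.08443221  0.17939863] [-0.29099979  0.47140254  6.18907706] [ 0.05557776 -0.07653724  0.01754183] 0.008423095695702982 -14.251503428031835
```

View pics/w3.png

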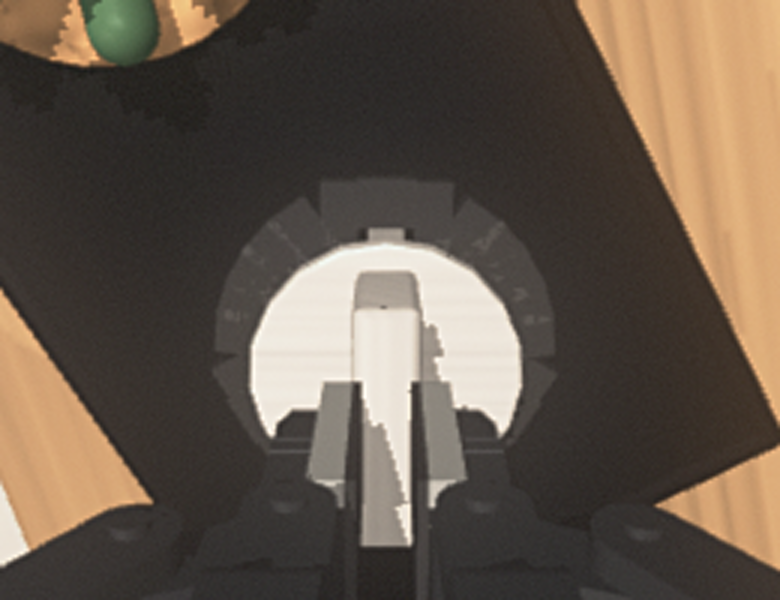

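The view shows the lug (crop columns 367–405) centred in the open gate (357–413). I'll lift slowly.

Emit:
arm_command(
  plan=[
    [[-0.08,0,0,0,0,0],[-0.16,0,0,0,0,0],[-0.24,0,0,0,0,0],[-0.32,0,0,0,0,0],[-0.32,0,0,0,0,0]],
  ],
)

```text
time_s: 8.3
position: [0.5806, -0.0843, 0.1872]
tool_rot: [[0.0, 0.969, -0.247], [-0.0, -0.247, -0.969], [-1.0, 0.0, 0.0]]
ft_force: [0.8, -1.1, 3.4]
grip_width: 0.0077
```

Emit:
arm_command(
  plan=[
    [[-0.1,0,0,0,0,0],[-0.2,0,0,0,0,0],[-0.3,0,0,0,0,0],[-0.4,0,0,0,0,0],[-0.4,0,0,0,0,0]],
  ],
)

```text
time_s: 8.8
position: [0.5804, -0.0843, 0.1972]
tool_rot: [[-0.0, 0.969, -0.247], [0.0, -0.247, -0.969], [-1.0, -0.0, -0.0]]
ft_force: [0.8, -0.5, -0.7]
grip_width: 0.0085
```

Emit:
arm_command(
  plan=[
    [[-0.2,0,0,0,0,0],[-0.5,0,0,0,0,0],[-0.9,0,0,0,0,0],[-1.4,0,0,0,0,0],[-2,0,0,0,0,0],[-2.6,0,0,0,0,0],[-3,0,0,0,0,0],[-3,0,0,0,0,0]],
  ],
)

```text
time_s: 9.6
position: [0.5809, -0.0844, 0.2739]
tool_rot: [[0.003, 0.969, -0.247], [-0.001, -0.247, -0.969], [-1.0, 0.003, 0.0]]
ft_force: [0.0, -0.4, -1.3]
grip_width: 0.0082
```

```bash
python3 -c "
from h import *
s=sensors.observe();print(s['position'],s['ft_force'],s['wrist_torque'],s['grip_width'])
print(row([.5277,-.3459,.25],-14.2))
snap('wrist','w4')"
```

```text
[ 0.58093841 -0.08442383  0.27391491] [ 0.01097917 -0.44970628 -1.27919801] [ 0.00308914 -0.00277594  0.01321688] 0.008195382986211393
[ 9.6200e-01  5.1700e-01  1.0661e+01 -1.7000e-02  3.0000e-03 -3.1000e-02]
```

View pics/w4.png

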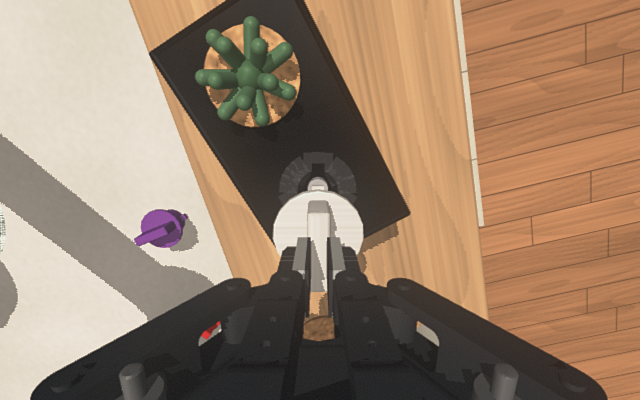

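The cap is out and held firmly in the fingers. Next I carry it over the free coaster.

Emit:
arm_command(
  plan=[
    [[0,0.05,1,0,0,0],[0,0.1,2.2,0,0,0],[0,0.2,3.6,0,0,0],[0,0.3,5,0,0,0],[0,0.35,6.5,0,0,0],[0,0.4,8,0,0,0],[0,0.45,9.2,0,0,0],[0,0.5,10.2,0,0,0],[0,0.5,10.66,0,0,0],[0,0.5,10.66,0,0,0]],
  ],
)

```text
time_s: 10.65
position: [0.5264, -0.3464, 0.2712]
tool_rot: [[-0.001, 0.969, -0.249], [0.001, -0.249, -0.969], [-1.0, -0.001, -0.001]]
ft_force: [0.1, 0.8, -1.3]
grip_width: 0.0083
```

```bash
python3 -c "
from h import *
s=sensors.observe();print(s['position'],s['ft_force'],s['grip_width'],row([.5277,-.3459,.106],-14.2))"
```

```text
[ 0.52636746 -0.34643497  0.27115199] [ 0.09139341  0.82201553 -1.30095378] 0.008261080478979768 [ 6.606  0.055 -0.029 -0.033 -0.007  0.013]
```

Now down to about 7 mm above the coaster, then a look.

Emit:
arm_command(
  plan=[
    [[0.8,0.05,0,0,0,0],[1.8,0.05,0,0,0,0],[2.8,0.05,0,0,0,0],[3.8,0.05,0,0,0,0],[4.8,0.05,0,0,0,0],[5.6,0.05,0,0,0,0],[6.2,0.05,0,0,0,0],[6.6,0.05,0,0,0,0],[6.6,0.05,0,0,0,0]],
  ],
)

```text
time_s: 11.55
position: [0.528, -0.3445, 0.106]
tool_rot: [[-0.002, 0.969, -0.246], [0.002, -0.246, -0.969], [-1.0, -0.002, -0.001]]
ft_force: [0.7, 0.5, 0.8]
grip_width: 0.0081
```

```bash
python3 -c "
from h import *
s=sensors.observe();print(s['position'],s['ft_force'],s['grip_width'])
snap('scene','s1',(120,170,280,290),5)"
```

```text
[ 0.52798664 -0.34453042  0.10602325] [0.69789054 0.45634667 0.78835086] 0.008075665612479958
```

View pics/s1.png

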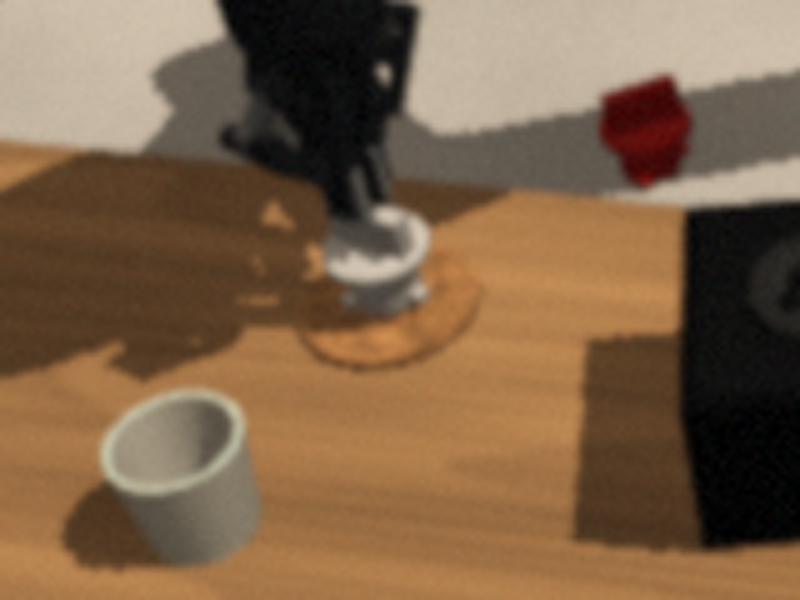

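The cap hangs upright just over the middle of the coaster (crop (385,300), coaster centre about (390,305)). I'll lower it gently until contact.

Emit:
arm_command(
  plan=[
    [[0.06,0,0,0,0,0],[0.12,0,0,0,0,0],[0.18,0,0,0,0,0],[0.2,0,0,0,0,0],[0.2,0,0,0,0,0]],
  ],
)

```text
time_s: 12.1
position: [0.528, -0.346, 0.1021]
tool_rot: [[-0.0, 0.969, -0.247], [-0.0, -0.247, -0.969], [-1.0, 0.0, 0.0]]
ft_force: [0.0, -0.1, -0.5]
grip_width: 0.0082
```

Emit:
arm_command(
  plan=[
    [[0.03,0,0,0,0,0],[0.04,0,0,0,0,0],[0.04,0,0,0,0,0]],
  ],
)

```text
time_s: 12.4
position: [0.528, -0.3459, 0.101]
tool_rot: [[-0.0, 0.969, -0.247], [0.0, -0.247, -0.969], [-1.0, -0.0, -0.0]]
ft_force: [-0.9, -0.5, -0.4]
grip_width: 0.0079
```

Emit:
arm_command(
  plan=[
    [[0.03,0,0,0,0,0],[0.04,0,0,0,0,0],[0.04,0,0,0,0,0]],
  ],
)

```text
time_s: 12.7
position: [0.528, -0.3459, 0.1]
tool_rot: [[-0.0, 0.969, -0.247], [0.0, -0.247, -0.969], [-1.0, -0.0, -0.0]]
ft_force: [-0.3, 0.5, -1.0]
grip_width: 0.0081
```

Emit:
arm_command(
  plan=[
    [[0.03,0,0,0,0,0],[0.04,0,0,0,0,0],[0.04,0,0,0,0,0]],
  ],
)

```text
time_s: 13.0
position: [0.5281, -0.346, 0.0993]
tool_rot: [[0.0, 0.969, -0.247], [-0.0, -0.247, -0.969], [-1.0, 0.0, 0.0]]
ft_force: [-0.3, -0.4, 1.8]
grip_width: 0.0084
```

Contact is felt at a height that fits. Next I release and then retreat straight up.

Emit:
arm_command(
  plan=[
    [[0,0,0,0,0,0],[0,0,0,0,0,0],[0,0,0,0,0,0],[0,0,0,0,0,0],[0,0,0,0,0,0]],
  ],
  jaw=0.5,
  newtons=20,
)

```text
time_s: 13.5
position: [0.528, -0.3459, 0.0991]
tool_rot: [[-0.0, 0.969, -0.247], [0.0, -0.247, -0.969], [-1.0, -0.0, -0.0]]
ft_force: [-0.3, -0.1, -0.3]
grip_width: 0.0422
```

Emit:
arm_command(
  plan=[
    [[-0.3,0,0,0,0,0],[-0.8,0,0,0,0,0],[-1.5,0,0,0,0,0],[-2.5,0,0,0,0,0],[-3.5,0,0,0,0,0],[-4.5,0,0,0,0,0],[-5,0,0,0,0,0],[-5,0,0,0,0,0]],
  ],
)

```text
time_s: 14.3
position: [0.5285, -0.3463, 0.2264]
tool_rot: [[0.003, 0.969, -0.247], [-0.003, -0.247, -0.969], [-1.0, 0.004, 0.002]]
ft_force: [1.0, -0.2, -0.1]
grip_width: 0.043
```

```bash
python3 -c "
from h import *
s=sensors.observe();print(s['position'],s['ft_force'],s['grip_width'])
snap('scene','s2',(100,150,340,330),3)
snap('wrist','w5',(120,60,520,360),2)
print('cap axis exp',proj('w5',[.528,-.346,.097]),'coaster exp',proj('w5',[.5277,-.3459,.036]))"
```

```text
[ 0.52846379 -0.34626878  0.22640395] [ 0.95240068 -0.18928381 -0.14352104] 0.04304580329370352
cap axis exp [318.50996492 192.9017729 ] coaster exp [318.15298465 179.46336735]
```

View pics/w5.png

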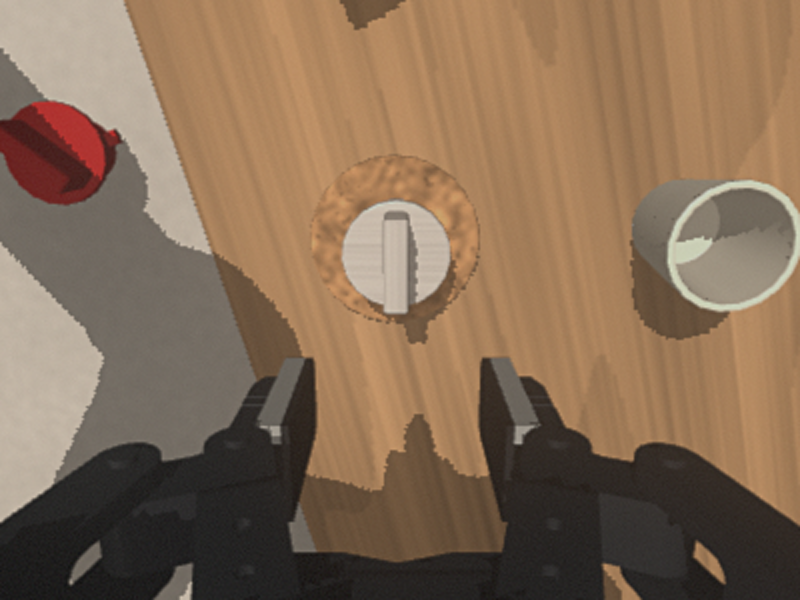

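View pics/s2.png

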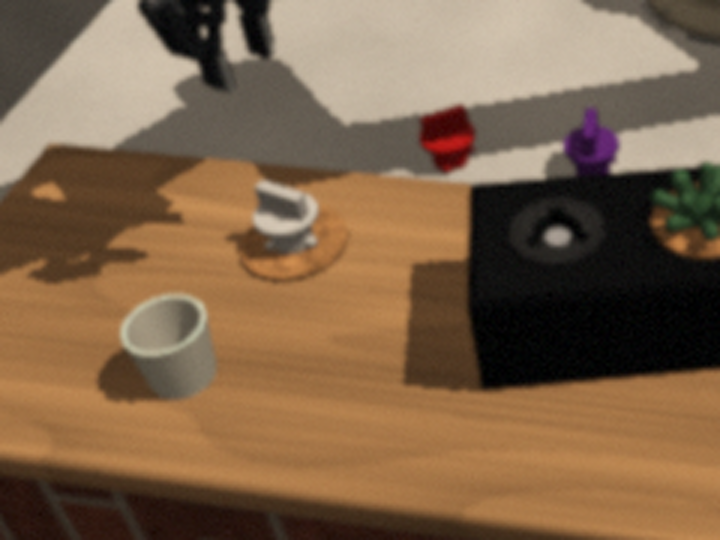

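The wrist view shows the cap upright on the coaster: bar centre at crop (396,265), which is full-frame (318,192.5), against an expected (318.5,193). The coaster centre is at crop (395,238), which is full-frame (317.5,179), against (318.2,179.5). The scene view shows the filler open, the cup still in place and the gripper clear.

```bash
python3 -c "
from h import *
s=sensors.observe();print(s['time_s'],s['qvel'].round(2),s['ft_force'])
workorder.close_job()"
```

```text
14.4 [ 0.01  0.97  0.94 -0.06 -0.04 -0.01] [ 0.26370039 -0.08456493 -0.60958461]
the job is handed in; nothing more can be done
```

The planter is open, the cap stands upright on the empty cork coaster, and I handed the job in at 14.4 s of the 56 s allowed.

- **Pressing:** I gripped the cap's bar and pressed it down about 6 mm, where the force jumped to 9.7 N with no further movement. I took that as the floor. The wrist sensor never showed more than 9.7 N, well under the 22 N limit, but it was read only at the end of each move.
- **Turning and lifting:** I backed off slightly and turned the cap about 59° anticlockwise with almost no resistance. The camera showed a lug centred in its gate, and the cap lifted straight out.
- **Placing:** I set the cap down until I felt light contact (1.8 N), then released it and moved up clear.

**Final checks:**
- The wrist picture put the cap within about 1 mm of the coaster's centre, upright, with the coaster flat.
- The scene picture showed the filler open, the cup standing and the gripper clear. The wrist force was near zero.
- I did not photograph the stopper or the frame again at the end, but the arm stayed far from both.

**Odd readings:** the gripper reported about 8 mm across a 12 mm bar. I put that down to the fingers giving under the 60 N grip, because the pictures showed a sound grasp. The arm was also still settling very slightly, at about 1°/s, when I handed in.

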